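# Stack conical spring washers on an arbor, facing alternate ways

## Task

Complete the spring pack on the horizontal steel arbor: slide the two conical washers from the rack onto it, next to the one already there, so that the three face alternate ways (dome to dome, then wide rim to wide rim). Push them up snug, so that each touches the next with the first still against the shoulder, and let go. Leave the flat washer standing in its rack slot and do not disturb the other things on the bench.

Things in the scene. Friction and masses are not known exactly. Their poses are not given: they have to be found in the camera images.
- arbor_shoulder (a point): Centre of the shoulder's flat face, a steel disc 58 mm across at the arbor's fixed end, 95 mm above the bench. The level arbor, 22 mm in diameter, runs 76 mm from here along this point's +y; z up. The post behind (-y) is 50 mm wide and not above the disc. Below is only a base plate 90 mm wide (17 mm high with screws), to 45 mm along +y.
- arbor_tip (a point): Centre of the arbor's free end, 76 mm along +y from arbor_shoulder, same axes. The last 12 mm taper to 12 mm diameter. The unit is fixed to the bench; beside and above the arbor all is free, but instrument leads hang low over the back of the bench, from about 0.15 m behind the arbor on.
- washer_on_mid (a point): Washer already on the arbor: plain steel conical spring washer, 64 mm outer diameter, 27 mm bore, 16 mm long overall. Point on its axis, in the middle of its outer edge; +y is the axis, from the wide rim side to the dome side. It hangs loose, 2.5 to 3 mm below the arbor's axis as all washers on it do, wide rim against the shoulder, dome to the free end.
- washer_on_hub (a point): Centre of the small (dome) end face of washer_on, 40 mm across, 9 mm along +y from washer_on_mid. The wide rim's face (54 mm across; a 5 mm bevel joins it to the outer edge) lies 7 mm the other way from mid.
- washer_a_mid (a point): One of two like washers on edge in the rack (use either first): plain steel conical spring washer, 64 mm outer diameter, 27 mm bore, 16 mm long overall, 0.1 to 0.2 kg. Point on its axis, in the middle of its 3.5 mm wide cylindrical outer edge, to be gripped from above across the 64 mm. +y is the axis, level, towards the dome: both start along the rack's +y, leaning up to 4 degrees, z up, point 40 mm above the bench.
- washer_a_hub (a point): Centre of the small (dome) end face of washer_a, 40 mm across, 9 mm along +y from washer_a_mid. The wide rim's face (54 mm across; a 5 mm bevel joins it to the outer edge) lies 7 mm the other way from mid.
- washer_b_mid (a point): One of two like washers on edge in the rack (use either first): plain steel conical spring washer, 64 mm outer diameter, 27 mm bore, 16 mm long overall, 0.1 to 0.2 kg. Point on its axis, in the middle of its 3.5 mm wide cylindrical outer edge, to be gripped from above across the 64 mm. +y is the axis, level, towards the dome: both start along the rack's +y, leaning up to 4 degrees, z up, point 40 mm above the bench.
- washer_b_hub (a point): Centre of the small (dome) end face of washer_b, 40 mm across, 9 mm along +y from washer_b_mid. The wide rim's face (54 mm across; a 5 mm bevel joins it to the outer edge) lies 7 mm the other way from mid.
- flat_washer_mid (a point): Centre of the flat steel washer in the rack, not to be used: 64 mm outer diameter, 27 mm bore, 7 mm thick, no cone; +y is its axis. It can lean up to about 12 degrees.
- rack_mid (a point): Middle of the fixed rack, 40 mm above the bench, at the height of the washers' axes. Three slots at y = -42, 0 and 42 mm; which holds which washer varies. Base 74 (x) by 146 mm (y); comb rails 32 mm high at x = +-23 to 28 mm hold the lower rims, which rest on two bars. Washers come out straight up.
- carton: Small white carton, 46x52x50 mm, loose bystander, origin at the centre of its underside.
- tape_roll: Roll of amber tape lying flat, 60 mm across, 12 mm high, loose bystander, origin at the centre of its underside.
- tin: Small round white tin, 38 mm across, 19 mm high, loose bystander, origin at the centre of its underside.

How it is judged:
At the end, for the whole second after the job is handed in: Along the arbor from the shoulder: washer_on dome outwards, a rack washer dome inwards, the other dome outwards, mids at 7, 25 and 39 mm and dome ends at 16, 16 and 48 mm, all +-4.5 mm; on the axis (5 mm sideways, -7 to +3 mm in height, 0.17 rad). Flat washer within 15 mm (y of washer_on_mid in the frame of arbor_shoulder between 0.00225 and 0.01125 m and y of washer_on_hub in the frame of arbor_shoulder between 0.0115 and 0.0205 m and x of washer_on_mid in the frame of arbor_shoulder between -0.005 and 0.005 m and z of washer_on_mid in the frame of arbor_shoulder between -0.007 and 0.003 m and angle between the y axis of washer_on_mid and the y axis of arbor_shoulder, either way round below 0.17 rad and (((y of washer_a_mid in the frame of arbor_shoulder between 0.02075 and 0.02975 m and y of washer_a_hub in the frame of arbor_shoulder between 0.0115 and 0.0205 m and x of washer_a_mid in the frame of arbor_shoulder between -0.005 and 0.005 m and z of washer_a_mid in the frame of arbor_shoulder between -0.007 and 0.003 m and angle between the y axis of washer_a_mid and the y axis of arbor_shoulder, either way round below 0.17 rad) and (y of washer_b_mid in the frame of arbor_shoulder between 0.03425 and 0.04325 m and y of washer_b_hub in the frame of arbor_shoulder between 0.0435 and 0.0525 m and x of washer_b_mid in the frame of arbor_shoulder between -0.005 and 0.005 m and z of washer_b_mid in the frame of arbor_shoulder between -0.007 and 0.003 m and angle between the y axis of washer_b_mid and the y axis of arbor_shoulder, either way round below 0.17 rad)) or ((y of washer_b_mid in the frame of arbor_shoulder between 0.02075 and 0.02975 m and y of washer_b_hub in the frame of arbor_shoulder between 0.0115 and 0.0205 m and x of washer_b_mid in the frame of arbor_shoulder between -0.005 and 0.005 m and z of washer_b_mid in the frame of arbor_shoulder between -0.007 and 0.003 m and angle between the y axis of washer_b_mid and the y axis of arbor_shoulder, either way round below 0.17 rad) and (y of washer_a_mid in the frame of arbor_shoulder between 0.03425 and 0.04325 m and y of washer_a_hub in the frame of arbor_shoulder between 0.0435 and 0.0525 m and x of washer_a_mid in the frame of arbor_shoulder between -0.005 and 0.005 m and z of washer_a_mid in the frame of arbor_shoulder between -0.007 and 0.003 m and angle between the y axis of washer_a_mid and the y axis of arbor_shoulder, either way round below 0.17 rad))) and distance of flat_washer_mid from where it was at the start of the episode below 0.015 m); the robot touches nothing.
It fails at once if the flat washer is taken out of its slot (distance of flat_washer_mid from where it was at the start of the episode above 0.02 m).
It fails at once if a bystander (carton, tape roll, tin) is pushed more than 30 mm (distance of any of carton, tape_roll, tin from where it was at the start of the episode above 0.03 m).
It also fails if it takes over 54 s, if anything falls off the work surface, if the arm or the gripper's body presses on something with over 40 N, if the wrist force passes 120 N, or if a joint passes its speed limit or range.

## Robot

A 6-joint arm with a two-finger parallel gripper is mounted at the origin on a cart in front of the work surface, level with it; the furniture and walls round the work are solid. World frame = base frame: x ahead of the robot, y to its left, z up, the work surface at z = 0. Lengths are in m, angles in rad, forces in N, time in s.
With the tool pointing down it reaches from about 0.325 to 0.85 m from the base axis. Payload 4.4 kg.
Tool frame: the origin (TCP) lies at the very end of the fingers, on their centre line; the grasp point (between the pads) lies 19 mm behind it; z points along the fingers, y is the direction in which the jaws open and shut (so a half turn about z gives the same grasp; the last joint's range is limited). The gripper opens to 94 mm and grips with 3 to 60 N. Pads are 16 mm wide; open, the fingers measure 119 mm over their backs; the gripper's body (75 mm by 177 mm) begins 78 mm behind the grasp point.
Start: joints at [0.976, 0.207, 1.542, -0, 1.393, -0.15], TCP at [0.247, 0.519, 0.205] pointing down, gripper open.
Joint ranges: [-2.73, 2.73], [-0.86, 2.22], [0.23, 2.46], [-1.11, 4.25], [0.08, 2.63], [-2.82, 2.82]. Speed limits (rad/s): [2.79, 2.79, 3.14, 3.14, 3.14, 3.14].

## Interface

Orientations are given as a rotation vector (axis times angle).
In Python, from bench import env, eyes, hand_in gives the robot as it stands. The module is installed in compiled form; this text tells all that it offers.
- The arm moves only by the shell command python3 -m jog 'ROWS' [OPENING]. ROWS is JSON, a list of rows, each a list of 2 entries, a list of its own where there are three numbers: the shift along the tool's x, y, z in mm, then the turn about the tool's z in degrees. In form: [[[tx, ty, tz], spin], ...]. A call has exactly 5 rows; each row shifts and turns the commanded pose from where the row before left it, along the tool's axes as they then stand; what a row does not reach is not made up. A row lasts 1/10 s, in which the tool goes at most 50 mm and 8.59 degrees, less where a joint would pass 70% of its speed; a pose out of reach is approached as far as the arm can. A call is refused whole if a number of a shift passes 50 or a number of a turn 8.59, either way. A call with a gripper value outside its range is refused whole. OPENING is the closure, from 0 (fully open) to 1 (shut), set as the call begins (- or left out, the last holds). The fingers move at their own pace and stop on an object; the grip force is fixed at half the most. Time passes only in rows, so rows that do not move let the fingers close, or fill a call up. It gives the time, the measured TCP pose, the force and the opening at its end, in the units of the state.
- env.read_state(): the state, without advancing time (a new reading comes with each control period).
- eyes.grab_frame(name): name is "scene" or "top"; returns a dict with "pixels" (384x512x3 uint8, blue, green, red), "range_z" (384x512 float32, m along the optical axis (not along the pixel's ray), 0 where there is no reading), "vfov" (degrees; the focal length in pixels is half the picture's height over the tangent of half this angle, whatever the lens; pixels are square), "cx", "cy" (the principal point, pixels), "rvec" (rotation vector, rad) and "tvec" (3), from world to camera coordinates, as OpenCV has them. Camera axes: x right, y down, z forward; pixel columns grow to the right and rows downward; lengths in m; the calibration is good to about 2 mm. A picture is of the moment at which its call begins.
- hand_in(): hands the job in, once; it reports no verdict.
Trained networks look in a picture, given as the dict that the camera call returned (one of the last four; its "shot" number tells which), for a name from the list of things; names that differ only in an ending like _2 or _b are one class to them, and where a whole thing is asked for, a point or a joint stands for the part that bears it (a point fixed in the world has none). Each returns a list of dicts, best first, with "p" (0 to 1); they miss things now and then, are a little off and sometimes report something else, mostly with a low value. They report only what shows in the picture. A call takes as long as a camera call.
- eyes.recognise(thing, picture): "centre" ([x, y, z] in m, in the coordinates of the camera as it stood for that picture, good to about 4 mm: the middle of the surface that is visible of it).
- eyes.spot_point(thing, picture): "centre" ([x, y, z] in m, in the coordinates of the camera as it stood for that picture, good to about 4 mm: a listed point, or the origin of a listed thing).
The state is a dict: "t": time; "joint_positions": joint angles; "dq": joint speeds; "joint_efforts": joint torques, N m; "ee_pos": TCP position; "orientation": TCP orientation; "force": force on the tool from outside, world axes, zero at the start; "wrist_torque": the same for the moment, N m; "opening": opening from 0.0 (shut) to 1.0 (fully open).
Only numpy, scipy, OpenCV 4.12 (cv2) and the standard library are available. Lean on these libraries where they do the work, as an engineer would, in place of code of your own. Each camera call takes 0.05 s, during which the arm holds its last target.

## Working session

There is one attempt and no reset: what is moved stays moved. The work goes in short steps, Python scripts to look and compute and a shell command to move; the robot and the scene stay as the last step left them, time stands still between calls to the robot, and variables do not carry over. Pictures are saved under pics/ and viewed, and the job is handed in when it is done.

```bash
mkdir -p pics; cat > h.py <<'E'
import numpy as np, cv2
from bench import env, eyes
def cam(f):
    R,_=cv2.Rodrigues(np.array(f["rvec"],float)); t=np.array(f["tvec"],float).reshape(3)
    fl=f["pixels"].shape[0]/2/np.tan(np.radians(f["vfov"])/2)
    return R,t,fl
def c2w(f,p):
    R,t,fl=cam(f); return R.T@(np.array(p)-t)
def w2p(f,p):
    R,t,fl=cam(f); c=R@np.array(p)+t
    return np.array([f["cx"]+fl*c[0]/c[2], f["cy"]+fl*c[1]/c[2]])
def cloud(f):
    R,t,fl=cam(f); z=f["range_z"]; v,u=np.indices(z.shape)
    P=np.stack([(u-f["cx"])/fl*z,(v-f["cy"])/fl*z,z],-1)
    W=(P-t)@R
    W[z<=0]=np.nan
    return W
E
python3 - <<'E'
from h import *
s=env.read_state(); print(s)
for n in ("scene","top"):
    f=eyes.grab_frame(n); cv2.imwrite(f"pics/{n}0.png",f["pixels"])
    print(n,f["vfov"],f["cx"],f["cy"],f["rvec"],f["tvec"])
    np.savez(f"pics/{n}0.npz",W=cloud(f))
    for th in ["arbor_shoulder","arbor_tip","washer_on_mid","washer_on_hub","washer_a_mid","washer_a_hub","flat_washer_mid","rack_mid","carton","tape_roll","tin"]:
        for d in eyes.spot_point(th,f)[:3]:
            w=c2w(f,d["centre"]); print(th,round(d["p"],2),w.round(4),w2p(f,w).round(0))
E
```

```text
{'t': 0.0, 'joint_positions': array([ 9.75500295e-01,  2.07385887e-01,  1.54292257e+00, -1.33211630e-05,
        1.39346660e+00, -1.50497651e-01]), 'dq': array([-0.00078287, -0.00021002, -0.00276007,  0.0002237 , -0.00157619,
       -0.00173706]), 'joint_efforts': array([ 8.09182111e-04, -3.70861530e+01, -2.81419855e+01,  6.97745592e-02,
        3.58200527e-02, -1.34557622e-04]), 'ee_pos': array([0.2469772 , 0.51838843, 0.20432505]), 'orientation': array([-0.69276555, -3.06345422,  0.00319922]), 'force': array([-0.32474056,  0.15684674, -0.25682215]), 'wrist_torque': array([-0.0182494 ,  0.05132015, -0.02397665]), 'opening': 0.9992198704568295}
scene 55.85744948093566 261.05552663351585 191.03373660100735 [ 1.93011845 -0.87789147  0.53946898] [-0.38232365  0.26193181  0.61401824]
arbor_shoulder 0.93 [ 0.5278 -0.2868  0.0965] [347. 230.]
arbor_tip 0.71 [ 0.4902 -0.2167  0.0938] [309. 226.]
washer_on_mid 0.73 [ 0.5224 -0.2821  0.0927] [343. 232.]
washer_on_hub 0.65 [ 0.5162 -0.2761  0.095 ] [340. 231.]
washer_a_mid 0.55 [ 0.5204 -0.283   0.0947] [343. 232.]
washer_a_mid 0.5 [0.5337 0.2
[... 763 characters left out ...]
 [360. 208.]
arbor_tip 0.64 [ 0.4942 -0.2137  0.0976] [330. 220.]
arbor_tip 0.54 [ 0.5146 -0.273   0.0931] [353. 212.]
washer_on_mid 0.53 [ 0.5216 -0.2815  0.095 ] [356. 209.]
washer_on_hub 0.7 [ 0.5172 -0.2705  0.0937] [352. 211.]
washer_a_mid 0.45 [0.5351 0.2439 0.0399] [158. 210.]
washer_a_hub 0.72 [0.5253 0.2417 0.0372] [159. 213.]
washer_a_hub 0.58 [ 0.3995  0.0423 -0.0021] [233. 258.]
flat_washer_mid 0.4 [0.4536 0.2411 0.0399] [159. 240.]
rack_mid 0.85 [0.4945 0.2411 0.0401] [159. 225.]
carton 0.63 [ 0.6057 -0.0813 -0.0028] [276. 184.]
tape_roll 0.52 [3.986e-01 3.760e-02 1.000e-04] [235. 259.]
tin 0.69 [ 0.4937 -0.2134  0.1005] [330. 220.]
tin 0.61 [ 0.6803 -0.3511 -0.0037] [371. 156.]
```

```bash
python3 - <<'E'
import cv2
a=cv2.imread("pics/scene0.png");b=cv2.imread("pics/top0.png")
cv2.imwrite("pics/s0.png",cv2.resize(a[140:290,130:430],None,fx=2.6,fy=2.6,interpolation=2))
cv2.imwrite("pics/t0.png",cv2.resize(b[140:290,130:430],None,fx=2.6,fy=2.6,interpolation=2))
E
```

```text
(no output)
```

View pics/scene0.png

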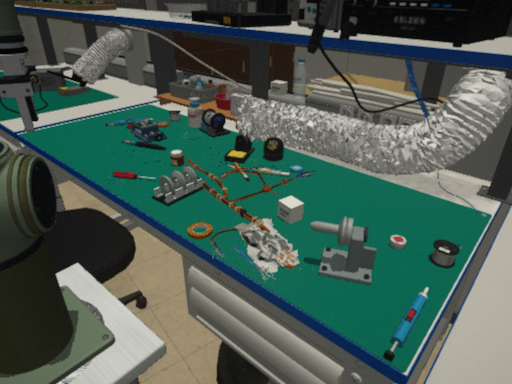

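View pics/s0.png

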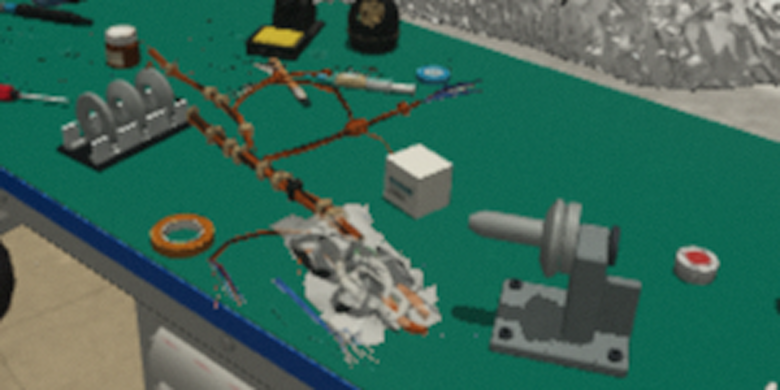

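View pics/t0.png

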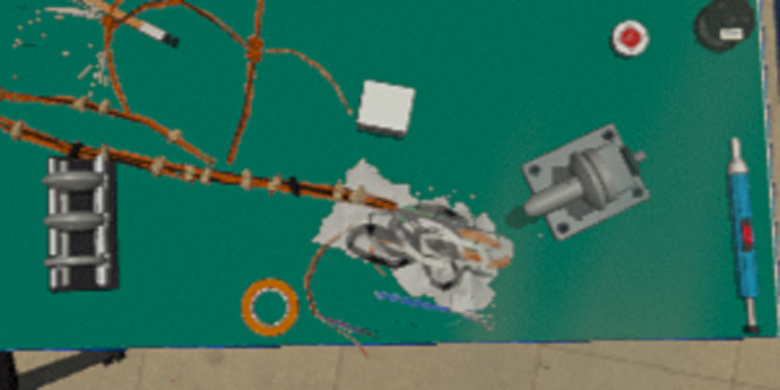

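View pics/top0.png

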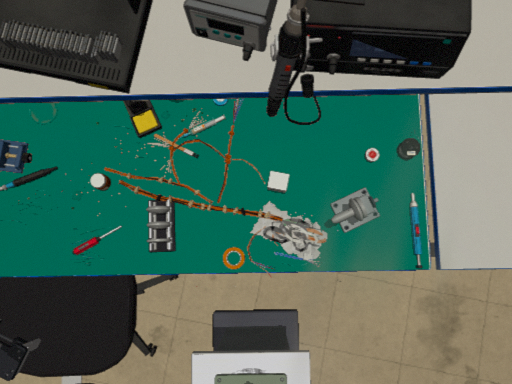

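```bash
python3 - <<'E'
from h import *
a=cv2.imread("pics/scene0.png");b=cv2.imread("pics/top0.png")
A=cv2.resize(a[155:210,145:215],None,fx=10,fy=10,interpolation=cv2.INTER_CUBIC)
B=cv2.resize(b[195:255,140:180],None,fx=10,fy=10,interpolation=cv2.INTER_CUBIC)
cv2.imwrite("pics/sr.png",A);cv2.imwrite("pics/tr.png",B)
np.set_printoptions(linewidth=200,suppress=True)
for n in("top","scene"):
    W=np.load(f"pics/{n}0.npz")["W"].reshape(-1,3)
    m=(abs(W[:,0]-.494)<.08)&(abs(W[:,1]-.243)<.045)&(W[:,2]>.046)&(W[:,2]<.1)
    P=W[m]; P=P[np.argsort(P[:,0])]
    print(n,len(P)); print((P*1000).round(0).astype(int).tolist())
E
```

```text
top 317
[[450, 244, 76], [450, 240, 72], [450, 244, 69], [450, 240, 64], [450, 236, 58], [450, 249, 69], [450, 251, 71], [450, 238, 58], [450, 254, 70], [450, 257, 68], [450, 260, 67], [451, 263, 64], [451, 267, 59], [452, 223, 68], [452, 221, 66], [452, 217, 60], [452, 225, 68], [452, 215, 57], [452, 232, 73], [452, 228, 68], [453, 213, 53], [453, 230, 69], [453, 209, 46], [453, 235, 71], [453, 243, 73], [453, 241, 70], [453, 239, 67], [453, 248, 71], [453, 246, 69], [453, 251, 70], [453, 255, 67], [453, 257, 69], [453, 260, 67], [453, 264, 61], [453, 267, 59], [455, 220, 68], [455, 225, 71], [455, 219, 62], [455, 214, 58], [455, 223, 66], [455, 217, 59], [455, 212, 55], [455, 231, 68], [455, 228, 66], [455, 235, 72], [455, 233, 69], [455, 238, 71], [455, 242, 74], [455, 211, 47], [455, 241, 71], [455, 248, 74], [455, 246, 71], [455, 251, 72], [456, 254, 69], [456, 258, 66], [456, 261, 63], [456, 264, 61], [456, 268, 56], [458, 214, 58], [458, 219, 62], [458, 217, 56], [458, 213, 51], [487, 238, 62], [487, 226, 55], [487, 248, 63], [487, 246, 61], [487, 229, 55], [487, 224, 52], [48
[... 8459 characters left out ...]
4, 240, 67], [534, 251, 50], [534, 218, 64], [534, 271, 53], [534, 236, 71], [534, 271, 50], [534, 241, 70], [534, 212, 46], [534, 250, 70], [535, 216, 52], [535, 220, 50], [535, 216, 48], [535, 224, 62], [535, 237, 68], [535, 220, 60], [535, 245, 71], [535, 216, 55], [535, 223, 68], [535, 233, 65], [535, 260, 66], [535, 224, 65], [535, 212, 49], [535, 216, 58], [536, 233, 72], [536, 208, 50], [536, 242, 72], [536, 221, 56], [536, 238, 73], [537, 230, 66], [537, 214, 51], [537, 226, 70], [537, 230, 69], [538, 231, 72], [538, 215, 54], [538, 219, 59], [539, 223, 64], [539, 216, 56], [540, 216, 59], [540, 221, 61], [540, 224, 66], [541, 221, 64], [542, 215, 53], [542, 215, 49], [545, 218, 54]]
```

View pics/sr.png

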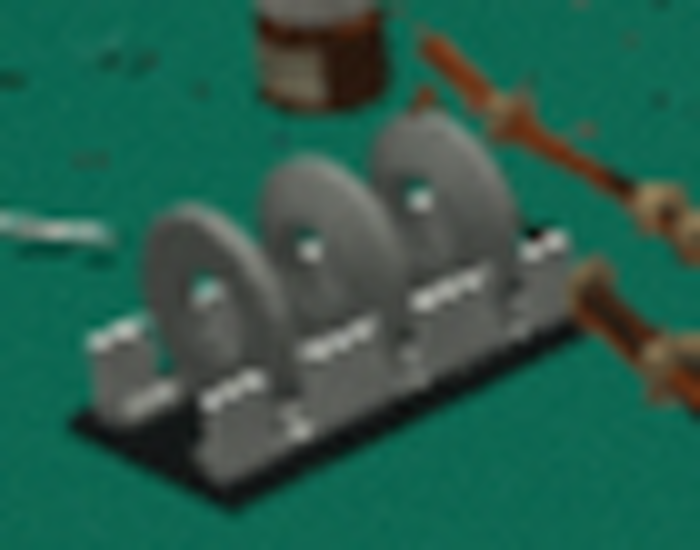

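View pics/tr.png

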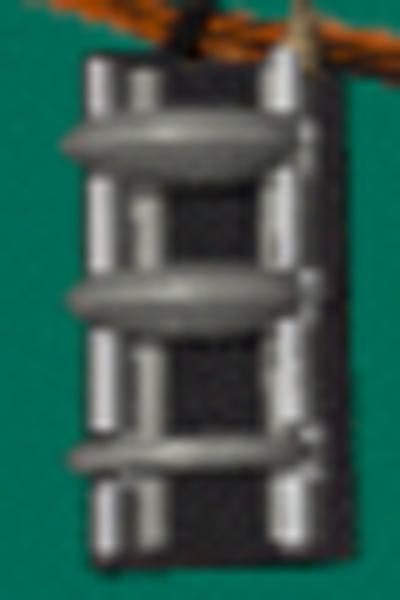

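```bash
cat > fit.py <<'E'
from h import *
from scipy.optimize import least_squares
def arbor(W):
    W=W.reshape(-1,3)
    m=(np.hypot(W[:,0]-.508,W[:,1]+.25)<.07)&(W[:,2]>.07)&(W[:,2]<.12)
    P=W[m]
    d=np.array([-.41,.91]);s=(P[:,:2]-[.525,-.288])@d
    P=P[(s>.022)&(s<.060)]
    def r(q,P=P):
        x0,z0,a,b=q   # axis pt at y=-.25
        d=np.array([-np.sin(a),np.cos(a)*1,b]);d/=np.linalg.norm(d)
        v=P-[x0,-.25,z0]; c=np.cross(v,d)
        return np.linalg.norm(c,axis=1)-.011
    q=least_squares(r,[.508,.095,.42,0],loss='soft_l1',f_scale=.002)
    return q.x,len(P),np.sqrt(np.mean(q.fun**2)),P
if __name__=="__main__":
  np.set_printoptions(suppress=True,precision=4)
  for n in("top","scene"):
    W0=np.load(f"pics/{n}0.npz")["W"]
    q,k,e,P=arbor(W0); print(n,"arbor x@y=-.25",q[0],"z",q[1],"yaw deg",np.degrees(q[2]),"slope",q[3],k,e)
    a=q[2]; d=np.array([-np.sin(a),np.cos(a)]); nrm=np.array([d[1],-d[0]])
    W=W0.reshape(-1,3)
    # profile along axis
    s=(W[:,:2]-[q[0],-.25])@d; l=(W[:,:2]-[q[0],-.25])@nrm
    m=(abs(l)<.04)&(abs(s)<.09)&(W[:,2]>.05)&(W[:,2]<.14)
    for c in np.arange(-.07,.06,.004):
        k=m&(s>=c)&(s<c+.004)
        if k.sum(): print(round(c,3),k.sum(),"z",W[k,2].max().round(4),"l",l[k].min().round(4),l[k].max().round(4))
    # rack rails
    m=(abs(W[:,0]-.494)<.07)&(abs(W[:,1]-.243)<.045)&(W[:,2]>.026)&(W[:,2]<.036)
    P=W[m]
    for sg in(-1,1):
        Q=P[(sg*(P[:,1]-.243)>.017)&(sg*(P[:,1]-.243)<.034)]
        if len(Q)>8:
            p=np.polyfit(Q[:,0]-.494,Q[:,1],1); print("rail",sg,len(Q),p)
    for x0 in(.4535,.496,.538):
        m=(abs(W[:,0]-x0)<(.008 if x0<.46 else .003))&(abs(W[:,1]-.243)<.04)&(W[:,2]>.046)&(W[:,2]<.09)
        P=W[m]
        r=least_squares(lambda q:np.hypot(P[:,1]-q[0],P[:,2]-q[1])-.032,[.243,.04],loss='soft_l1',f_scale=.002)
        print(x0,len(P),"ctr y,z",r.x, "meanx",P[:,0].mean())
E
python3 fit.py
```

```text
top arbor x@y=-.25 0.5081808123571026 z 0.09529189303226189 yaw deg 24.68464361628471 slope 0.010852427977649752 130 0.0019261932935537912
-0.07 28 z 0.1003 l -0.0253 0.0239
-0.066 28 z 0.1007 l -0.0253 0.0227
-0.062 33 z 0.1025 l -0.0242 0.0238
-0.058 22 z 0.1022 l -0.0254 0.0237
-0.05 29 z 0.1255 l -0.0274 0.027
-0.046 35 z 0.1265 l -0.0287 0.0282
-0.042 40 z 0.1272 l -0.0274 0.0282
-0.038 30 z 0.1266 l -0.0274 0.0303
-0.034 40 z 0.1271 l -0.0311 0.0315
-0.03 56 z 0.1289 l -0.0289 0.028
-0.026 51 z 0.121 l -0.0221 0.0222
-0.022 14 z 0.1084 l -0.0109 0.0096
-0.018 13 z 0.1109 l -0.011 0.0107
-0.014 14 z 0.1073 l -0.0099 0.0106
-0.01 16 z 0.1085 l -0.0111 0.0095
-0.006 11 z 0.1079 l -0.0087 0.0106
-0.002 13 z 0.1088 l -0.01 0.0105
0.002 13 z 0.1082 l -0.0088 0.0093
0.006 14 z 0.1089 l -0.0099 0.0104
0.01 14 z 0.1079 l -0.0101 0.0104
0.014 12 z 0.1106 l -0.0102 0.0092
0.018 13 z 0.1103 l -0.009 0.0103
0.022 16 z 0.1091 l -0.0102 0.0102
0.026 11 z 0.1079 l -0.0079 0.0091
0.03 12 z 0.1052 l -0.0068 0.0079
0.034 5 z 0.1005 l -0.0012 0.0067
rail -1 76 [0.0273 0.2167]
rail 1 72 [0.024  0.2
[... 761 characters left out ...]
6 l -0.013 0.001
-0.018 21 z 0.1072 l -0.013 0.0021
-0.014 19 z 0.1065 l -0.0123 0.0059
-0.01 21 z 0.1068 l -0.0123 0.0019
-0.006 21 z 0.1074 l -0.0126 0.0057
-0.002 19 z 0.1066 l -0.0123 0.0032
0.002 19 z 0.1075 l -0.0119 0.0015
0.006 20 z 0.1071 l -0.0128 0.0048
0.01 21 z 0.1065 l -0.0115 0.0043
0.014 18 z 0.1068 l -0.012 0.0031
0.018 21 z 0.1066 l -0.0133 0.0007
0.022 18 z 0.1055 l -0.012 0.0064
0.026 14 z 0.1049 l -0.0098 -0.0004
0.03 10 z 0.103 l -0.0063 -0.0018
rail -1 112 [0.0181 0.2141]
rail 1 43 [0.0172 0.2641]
0.4535 98 ctr y,z [0.2358 0.0338] meanx 0.4507985843368437
0.496 25 ctr y,z [0.2413 0.0404] meanx 0.4952071170634216
0.538 24 ctr y,z [0.2431 0.04  ] meanx 0.5370844860946926
```

```bash
cat > plan.py <<'E'
import sys,json
from h import *
# usage: plan.py x y z psi nrows nspin   (metres, deg, psi = world angle of tool y; psi may be 'k')
def plan(x,y,z,psi,n,cmd=None):
    s=env.read_state(); R,_=cv2.Rodrigues(s["orientation"]); p=s["ee_pos"]
    p0=np.degrees(np.arctan2(R[1,1],R[0,1]))
    d=np.array([x,y,z])-p; dp=0 if psi is None else (psi-p0)   # psi given unwrapped by the caller
    print("pos",p.round(4),"psi",round(p0,2),"q6",np.degrees(s["joint_positions"][5]).round(1),"t",round(s["t"],2),"open",round(s["opening"],3),"F",s["force"].round(1))
    print("delta",d.round(4),"dpsi",round(dp,1),"tilt",np.degrees(np.arccos(-R[2,2])).round(2))
    rows=[];w=np.radians(p0)
    for i in range(n):
        yx=np.array([np.cos(w),np.sin(w)]);xx=np.array([np.cos(w+np.pi/2),np.sin(w+np.pi/2)])
        rows.append([[round(float(d[:2]@xx)/n*1000,1),round(float(d[:2]@yx)/n*1000,1),round(-d[2]/n*1000,1)],round(-dp/n,2)])
        w+=np.radians(dp/n)
    for i in range(0,n,5): print(json.dumps(rows[i:i+5]))
if __name__=="__main__":
    a=sys.argv; plan(float(a[1]),float(a[2]),float(a[3]),None if a[4]=='k' else float(a[4]),int(a[5]))
E
python3 plan.py .5375 .2435 .13 -88.8 20
python3 - <<'E'
import numpy as np
for n in("top","scene"):
    W=np.load(f"pics/{n}0.npz")["W"].reshape(-1,3)
    for c in [(.54,.31),(.54,.17),(.50,.31),(.5,.17),(.58,.24),(.6,.2),(.47,-.17),(.45,-.13)]:
        m=(abs(W[:,0]-c[0])<.02)&(abs(W[:,1]-c[1])<.03); print(n,c,m.sum(),np.nanmax(W[m,2]).round(3))
E
```

```text
pos [0.2474 0.5191 0.2055] psi 64.51 q6 -8.6 t 1.2 open 1.001 F [-0.2 -0.6  0.4]
delta [ 0.2901 -0.2756 -0.0755] dpsi -153.3 tilt 0.0
[[[-19.0, -6.2, 3.8], 7.67], [[-19.7, -3.6, 3.8], 7.67], [[-20.0, -0.9, 3.8], 7.67], [[-19.9, 1.7, 3.8], 7.67], [[-19.5, 4.4, 3.8], 7.67]]
[[[-18.8, 6.9, 3.8], 7.67], [[-17.7, 9.4, 3.8], 7.67], [[-16.3, 11.6, 3.8], 7.67], [[-14.6, 13.7, 3.8], 7.67], [[-12.6, 15.5, 3.8], 7.67]]
[[[-10.4, 17.1, 3.8], 7.67], [[-8.0, 18.3, 3.8], 7.67], [[-5.5, 19.2, 3.8], 7.67], [[-2.9, 19.8, 3.8], 7.67], [[-0.3, 20.0, 3.8], 7.67]]
[[[2.4, 19.9, 3.8], 7.67], [[5.0, 19.4, 3.8], 7.67], [[7.6, 18.5, 3.8], 7.67], [[10.0, 17.3, 3.8], 7.67], [[12.2, 15.8, 3.8], 7.67]]
top (0.54, 0.31) 285 0.009
top (0.54, 0.17) 306 0.024
top (0.5, 0.31) 301 0.01
top (0.5, 0.17) 320 0.008
top (0.58, 0.24) 293 0.036
top (0.6, 0.2) 294 0.019
top (0.47, -0.17) 302 0.029
top (0.45, -0.13) 329 0.029
scene (0.54, 0.31) 119 0.003
scene (0.54, 0.17) 242 0.022
scene (0.5, 0.31) 131 0.004
scene (0.5, 0.17) 285 0.006
scene (0.58, 0.24) 163 0.03
scene (0.6, 0.2) 155 0.02
scene (0.47, -0.17) 332 0.027
scene (0.45, -0.13) 309 0.027
```

```bash
python3 - <<'E'
import numpy as np
for n in("top","scene"):
    W=np.load(f"pics/{n}0.npz")["W"].reshape(-1,3)
    for y in np.arange(.15,.215,.006):
        print(n,round(y,3),[ (round(x,3),round(float(W[m,2].max()),3)) for x in np.arange(.51,.58,.008) for m in [(abs(W[:,0]-x)<.004)&(abs(W[:,1]-y)<.003)] if m.any()])
E
python3 -m jog '[[[-19.0,-6.2,3.8],7.67],[[-19.7,-3.6,3.8],7.67],[[-20,-0.9,3.8],7.67],[[-19.9,1.7,3.8],7.67],[[-19.5,4.4,3.8],7.67]]' 0
python3 plan.py .5375 .2435 .13 -88.8 15
```

```text
top 0.15 [(np.float64(0.51), 0.004), (np.float64(0.518), 0.006), (np.float64(0.526), 0.002), (np.float64(0.534), 0.004), (np.float64(0.542), 0.017), (np.float64(0.55), 0.016), (np.float64(0.558), 0.017), (np.float64(0.566), 0.003), (np.float64(0.574), 0.006)]
top 0.156 [(np.float64(0.51), 0.006), (np.float64(0.518), 0.006), (np.float64(0.526), 0.007), (np.float64(0.534), 0.006), (np.float64(0.542), 0.017), (np.float64(0.55), 0.024), (np.float64(0.558), 0.021), (np.float64(0.566), 0.013), (np.float64(0.574), 0.006)]
top 0.162 [(np.float64(0.51), 0.007), (np.float64(0.518), 0.005), (np.float64(0.526), 0.003), (np.float64(0.534), 0.005), (np.float64(0.542), 0.018), (np.float64(0.55), 0.022), (np.float64(0.558), 0.022), (np.float64(0.566), 0.013), (np.float64(0.574), 0.007)]
top 0.168 [(np.float64(0.51), 0.003), (np.float64(0.518), 0.006), (np.float64(0.526), 0.004), (np.float64(0.534), 0.006), (np.float64(0.542), 0.005), (np.float64(0.55), 0.018), (np.float64(0.558), 0.02), (np.float64(0.566), 0.006), (np.float64(0.574), 0.007)]
top 0.174 [(np.float64(0.51), 0.004), (np.float64(0.518), 
[... 4243 characters left out ...]
0.566), 0.02), (np.float64(0.574), 0.019)]
t: 1.7
ee_pos: [0.3205, 0.4497, 0.1864]
orientation: [1.668, 2.662, 0.0]
force: [-0.1, -0.0, -0.0]
opening: 1.001
pos [0.3205 0.4497 0.1864] psi 25.86 q6 19.7 t 1.7 open 1.001 F [-0.1 -0.  -0. ]
delta [ 0.217  -0.2062 -0.0564] dpsi -114.7 tilt 0.01
[[[-18.7, 7.0, 3.8], 7.64], [[-17.6, 9.4, 3.8], 7.64], [[-16.2, 11.7, 3.8], 7.64], [[-14.5, 13.7, 3.8], 7.64], [[-12.5, 15.6, 3.8], 7.64]]
[[[-10.3, 17.1, 3.8], 7.64], [[-8.0, 18.3, 3.8], 7.64], [[-5.5, 19.2, 3.8], 7.64], [[-2.9, 19.8, 3.8], 7.64], [[-0.2, 20.0, 3.8], 7.64]]
[[[2.4, 19.8, 3.8], 7.64], [[5.1, 19.3, 3.8], 7.64], [[7.6, 18.5, 3.8], 7.64], [[10.0, 17.3, 3.8], 7.64], [[12.2, 15.8, 3.8], 7.64]]
```

```bash

python3 -m jog '[[[-18.7,7,3.8],7.64],[[-17.6,9.4,3.8],7.64],[[-16.2,11.7,3.8],7.64],[[-14.5,13.7,3.8],7.64],[[-12.5,15.6,3.8],7.64]]' >/dev/null
python3 -m jog '[[[-10.3,17.1,3.8],7.64],[[-8,18.3,3.8],7.64],[[-5.5,19.2,3.8],7.64],[[-2.9,19.8,3.8],7.64],[[-0.2,20,3.8],7.64]]' >/dev/null
python3 -m jog '[[[2.4,19.8,3.8],7.64],[[5.1,19.3,3.8],7.64],[[7.6,18.5,3.8],7.64],[[10,17.3,3.8],7.64],[[12.2,15.8,3.8],7.64]]' 
python3 plan.py .5375 .2435 .022 -88.8 5
```

```text
t: 3.2
ee_pos: [0.5389, 0.2444, 0.1293]
orientation: [-3.141, -0.034, -0.0]
force: [0.4, -0.7, 0.1]
opening: 1.001
pos [0.5389 0.2444 0.1293] psi -88.75 q6 104.8 t 3.2 open 1.001 F [ 0.4 -0.7  0.1]
delta [-0.0014 -0.0009 -0.1073] dpsi -0.0 tilt 0.0
[[[-0.3, 0.2, 21.5], 0.01], [[-0.3, 0.2, 21.5], 0.01], [[-0.3, 0.2, 21.5], 0.01], [[-0.3, 0.2, 21.5], 0.01], [[-0.3, 0.2, 21.5], 0.01]]
```

```bash

python3 -m jog '[[[-0.8,0.5,20],0],[[-0.7,0.4,20],0],[[0,0,20],0],[[0,0,20],0],[[0,0,15],0]]'
python3 plan.py .5375 .2435 .022 -88.8 5
```

```text
t: 3.7
ee_pos: [0.5362, 0.2438, 0.0331]
orientation: [3.141, 0.043, -0.002]
force: [0.3, 0.3, -0.7]
opening: 1.0
pos [0.5362 0.2438 0.0331] psi -88.44 q6 104.5 t 3.7 open 1.0 F [ 0.3  0.3 -0.7]
delta [ 0.0013 -0.0003 -0.0111] dpsi -0.4 tilt 0.08
[[[0.3, 0.1, 2.2], 0.07], [[0.3, 0.1, 2.2], 0.07], [[0.3, 0.1, 2.2], 0.07], [[0.3, 0.1, 2.2], 0.07], [[0.3, 0.1, 2.2], 0.07]]
```

```bash

python3 -m jog '[[[0.5,0,6],0],[[0.3,0,5],0],[[0,0,0],0],[[0,0,0],0],[[0,0,0],0]]'
python3 -m jog '[[[0,0,0],0],[[0,0,0],0],[[0,0,0],0],[[0,0,0],0],[[0,0,0],0]]' 1
python3 -m jog '[[[0,0,0],0],[[0,0,0],0],[[0,0,0],0],[[0,0,0],0],[[0,0,0],0]]'
python3 - <<'E'
from h import *
f=eyes.grab_frame("scene");cv2.imwrite("pics/g1.png",cv2.resize(f["pixels"][130:215,130:230],None,fx=7,fy=7,interpolation=2))
E
```

```text
t: 4.2
ee_pos: [0.5384, 0.2444, 0.0245]
orientation: [-3.141, -0.043, -0.003]
force: [0.4, -0.4, 0.5]
opening: 1.001
t: 4.7
ee_pos: [0.5377, 0.2436, 0.0236]
orientation: [3.14, 0.043, 0.0]
force: [0.7, -1.9, 0.6]
opening: 0.672
t: 5.2
ee_pos: [0.5377, 0.2437, 0.0235]
orientation: [3.141, 0.043, 0.0]
force: [0.9, -3.9, 1.7]
opening: 0.665
```

View pics/g1.png

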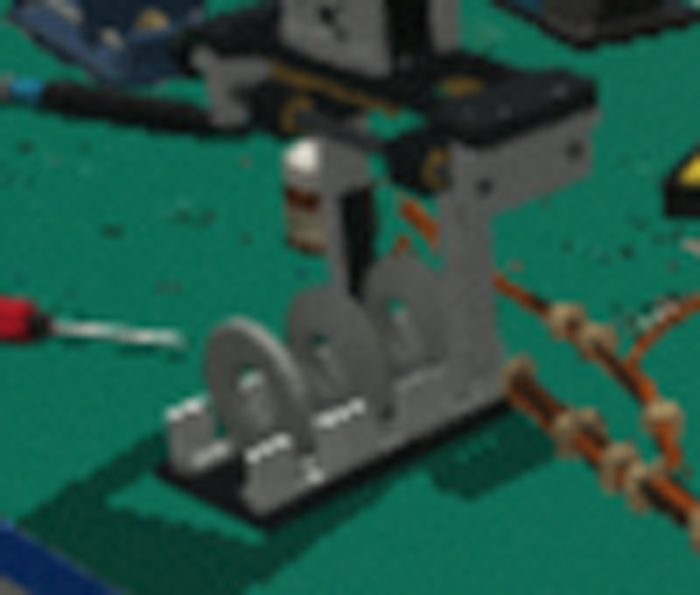

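```bash

python3 -m jog '[[[0,0,-10],0],[[0,0,-20],0],[[0,0,-30],0],[[0,0,-40],0],[[0,0,-40],0]]'
python3 - <<'E'
from h import *
f=eyes.grab_frame("scene");cv2.imwrite("pics/g2.png",cv2.resize(f["pixels"][100:215,130:230],None,fx=5,fy=5,interpolation=2))
E
python3 plan.py .467 -.160 .19 24.5 15
```

```text
t: 5.75
ee_pos: [0.5364, 0.245, 0.1644]
orientation: [-3.14, -0.043, 0.003]
force: [1.2, -0.3, -0.8]
opening: 0.662
pos [0.5417 0.2466 0.1733] psi -88.4 q6 104.5 t 5.8 open 0.666 F [2.3 0.5 2.7]
delta [-0.0747 -0.4066  0.0167] dpsi 112.9 tilt 0.78
[[[-5.7, 27.0, -1.1], -7.53], [[-9.2, 26.0, -1.1], -7.53], [[-12.5, 24.5, -1.1], -7.53], [[-15.6, 22.7, -1.1], -7.53], [[-18.5, 20.4, -1.1], -7.53]]
[[[-21.0, 17.8, -1.1], -7.53], [[-23.2, 14.9, -1.1], -7.53], [[-24.9, 11.8, -1.1], -7.53], [[-26.2, 8.4, -1.1], -7.53], [[-27.1, 4.9, -1.1], -7.53]]
[[[-27.5, 1.3, -1.1], -7.53], [[-27.5, -2.3, -1.1], -7.53], [[-26.9, -5.9, -1.1], -7.53], [[-25.9, -9.4, -1.1], -7.53], [[-24.5, -12.7, -1.1], -7.53]]
```

View pics/g2.png

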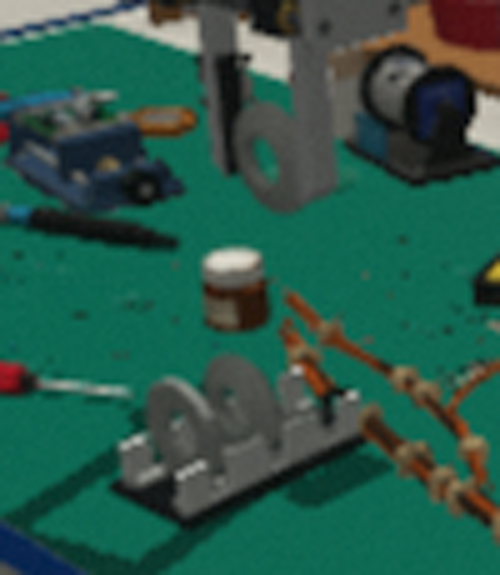

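```bash

python3 -m jog '[[[-5.7,27,-1.1],-7.5],[[-9.2,26,-1.1],-7.5],[[-12.5,24.5,-1.1],-7.5],[[-15.6,22.7,-1.1],-7.5],[[-18.5,20.4,-1.1],-7.5]]' >/dev/null
python3 -m jog '[[[-21,17.8,-1.1],-7.5],[[-23.2,14.9,-1.1],-7.5],[[-24.9,11.8,-1.1],-7.5],[[-26.2,8.4,-1.1],-7.5],[[-27.1,4.9,-1.1],-7.5]]' >/dev/null
python3 -m jog '[[[-27.5,1.3,-1.1],-7.5],[[-27.5,-2.3,-1.1],-7.5],[[-26.9,-5.9,-1.1],-7.5],[[-25.9,-9.4,-1.1],-7.5],[[-24.5,-12.7,-1.1],-7.5]]' 
python3 plan.py .467 -.160 .078 24.5 5
```

```text
t: 7.3
ee_pos: [0.4613, -0.1622, 0.1799]
orientation: [1.702, 2.64, 0.003]
force: [-0.5, -0.1, -1.4]
opening: 0.661
pos [ 0.4613 -0.1622  0.1799] psi 24.39 q6 -54.0 t 7.3 open 0.661 F [-0.5 -0.1 -1.4]
delta [ 0.0057  0.0022 -0.1019] dpsi 0.1 tilt 0.11
[[[-0.1, 1.2, 20.4], -0.02], [[-0.1, 1.2, 20.4], -0.02], [[-0.1, 1.2, 20.4], -0.02], [[-0.1, 1.2, 20.4], -0.02], [[-0.1, 1.2, 20.4], -0.02]]
```

```bash

python3 -m jog '[[[-0.1,1.5,20],0],[[-0.1,1.5,25],0],[[-0.1,1.4,25],0],[[-0.1,1,20],0],[[0,0.5,12],0]]'
python3 -m jog '[[[0,0,0],0],[[0,0,0],0],[[0,0,0],0],[[0,0,0],0],[[0,0,0],0]]'
cat > look.py <<'E'
import sys
from h import *
n=sys.argv[1]
np.set_printoptions(suppress=True,precision=4)
SH=np.array([.5244,-.2864]);a=np.radians(24.5);D=np.array([-np.sin(a),np.cos(a)]);N=np.array([np.cos(a),np.sin(a)])
for c,(r0,r1,c0,c1) in (("scene",(150,300,230,400)),("top",(150,270,270,410))):
    f=eyes.grab_frame(c); cv2.imwrite(f"pics/{n}_{c}.png",cv2.resize(f["pixels"][r0:r1,c0:c1],None,fx=4.5,fy=4.5,interpolation=2))
    np.savez(f"pics/{n}_{c}.npz",W=cloud(f))
    for th in ["washer_a_mid","washer_a_hub","washer_on_mid","washer_on_hub"]:
        for d in eyes.spot_point(th,f)[:4]:
            w=c2w(f,d["centre"]); q=w[:2]-SH
            if abs(q@N)<.03: print(c,th,round(d["p"],2),"s %.4f l %.4f z %.4f"%(q@D,q@N,w[2]))
s=env.read_state();q=s["ee_pos"][:2]-SH; print("tcp s %.4f l %.4f z %.4f"%(q@D,q@N,s["ee_pos"][2]),"t",s["t"],"F along,lat,z",s["force"][:2]@D,s["force"][:2]@N,s["force"][2])
E
python3 look.py a1
```

```text
t: 7.8
ee_pos: [0.466, -0.1587, 0.0761]
orientation: [-1.708, -2.633, -0.002]
force: [-0.1, 0.7, -1.9]
opening: 0.668
t: 8.3
ee_pos: [0.4675, -0.1604, 0.0789]
orientation: [1.708, 2.634, 0.0]
force: [-0.3, 0.4, -1.3]
opening: 0.666
scene washer_a_mid 0.38 s 0.1415 l -0.0028 z 0.0955
scene washer_on_mid 0.7 s 0.0051 l 0.0005 z 0.0920
scene washer_on_hub 0.51 s 0.0148 l -0.0027 z 0.0954
top washer_a_hub 0.6 s 0.0092 l -0.0004 z 0.0962
top washer_on_mid 0.44 s 0.0088 l 0.0013 z 0.0936
top washer_on_hub 0.56 s 0.0164 l 0.0015 z 0.0963
tcp s 0.1389 l -0.0000 z 0.0779 t 8.8 F along,lat,z 1.153606156253531 -0.4635194171012277 -1.1051627529563546
```

View pics/a1_scene.png

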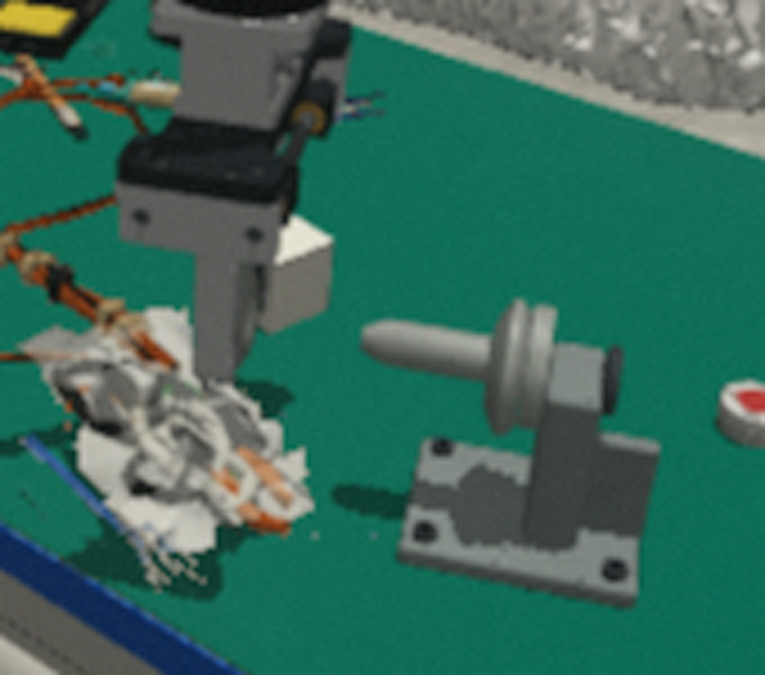

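View pics/a1_top.png

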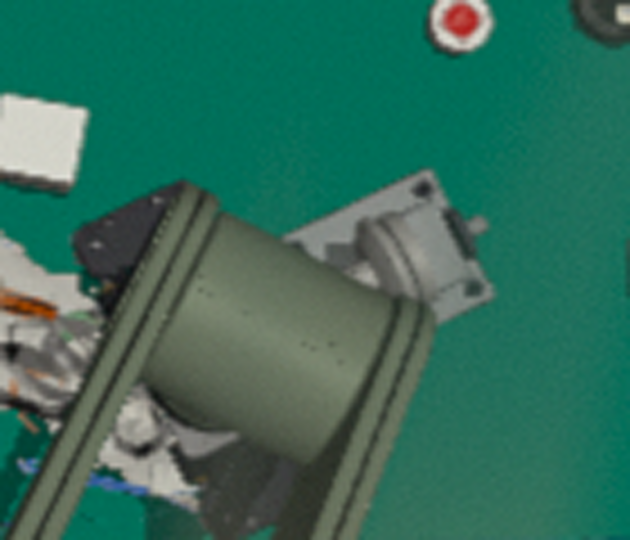

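```bash

python3 -m jog '[[[-8,0,0],0],[[-10,0,0],0],[[-10,0,0],0],[[-8,0,0],0],[[-4,0,0],0]]'
python3 -m jog '[[[-4,0,0],0],[[-4,0,0],0],[[-4,0,0],0],[[-4,0,0],0],[[-4,0,0],0]]'
python3 -m jog '[[[-3,0,0],0],[[-3,0,0],0],[[-3,0,0],0],[[-2,0,0],0],[[0,0,0],0]]'
python3 look.py a2
```

```text
t: 9.3
ee_pos: [0.4838, -0.1979, 0.078]
orientation: [1.71, 2.634, -0.0]
force: [0.8, -0.2, -1.1]
opening: 0.662
t: 9.8
ee_pos: [0.4914, -0.215, 0.078]
orientation: [-1.709, -2.636, -0.0]
force: [0.7, -0.1, -1.2]
opening: 0.666
t: 10.3
ee_pos: [0.4959, -0.2252, 0.078]
orientation: [1.71, 2.635, -0.0]
force: [-0.7, 0.0, -1.2]
opening: 0.666
scene washer_a_mid 0.39 s 0.0719 l -0.0068 z 0.0926
scene washer_a_mid 0.34 s 0.0610 l 0.0004 z 0.0924
scene washer_a_hub 0.46 s 0.0667 l 0.0015 z 0.0917
scene washer_on_mid 0.62 s 0.0038 l -0.0008 z 0.0933
scene washer_on_hub 0.78 s 0.0128 l -0.0007 z 0.0959
tcp s 0.0679 l -0.0005 z 0.0780 t 10.8 F along,lat,z -0.7314192582114406 -0.00406714948019804 -1.3351913261313602
```

View pics/a2_scene.png

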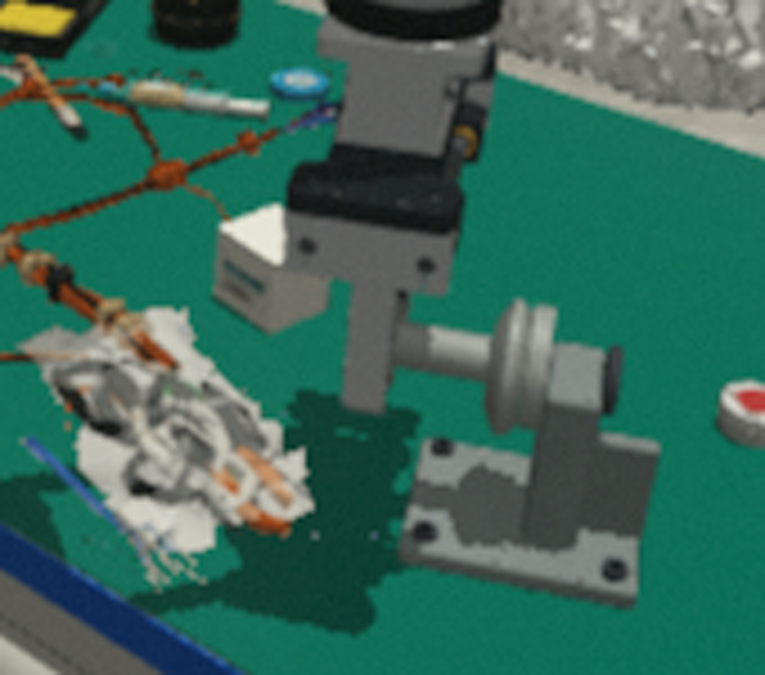

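```bash

python3 -m jog '[[[-4,0,0],0],[[-4,0,0],0],[[-4,0,0],0],[[-4,0,0],0],[[-2,0,0],0]]'
python3 -m jog '[[[-4,0,0],0],[[-4,0,0],0],[[-3,0,0],0],[[-3,0,0],0],[[0,0,0],0]]'
python3 look.py a3
```

```text
t: 11.3
ee_pos: [0.5034, -0.2419, 0.078]
orientation: [1.71, 2.635, -0.0]
force: [0.8, -0.9, -1.3]
opening: 0.664
t: 11.8
ee_pos: [0.5091, -0.2545, 0.078]
orientation: [1.71, 2.635, -0.0]
force: [-1.1, -0.4, -1.8]
opening: 0.665
scene washer_on_mid 0.64 s 0.0024 l 0.0043 z 0.0918
scene washer_on_hub 0.74 s 0.0146 l -0.0014 z 0.0964
scene washer_on_hub 0.72 s 0.0765 l -0.0054 z 0.0939
tcp s 0.0359 l -0.0008 z 0.0780 t 12.3 F along,lat,z 0.07383394415806052 0.035931791874906534 -0.574216904590599
```

View pics/a3_scene.png

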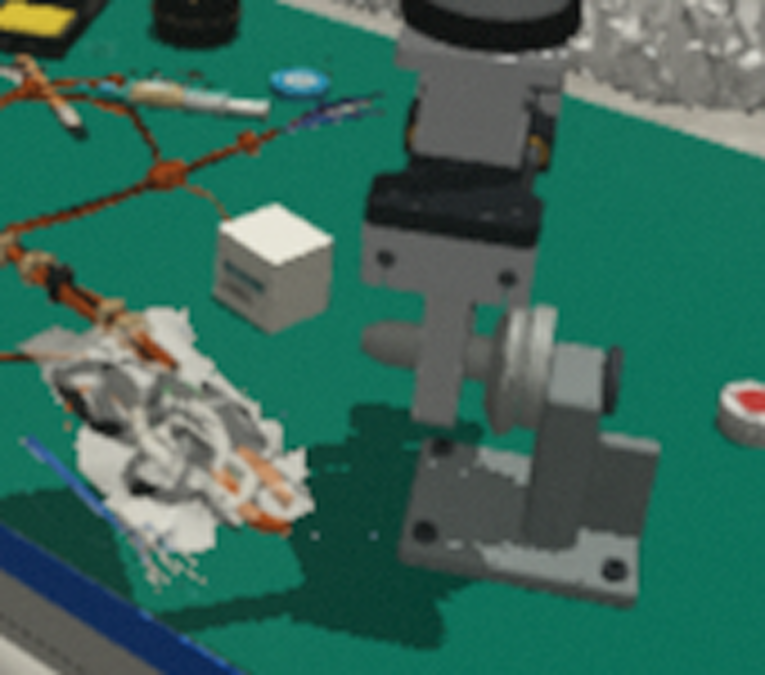

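```bash

python3 -m jog '[[[-3,0,0.5],0],[[-2,0,0.5],0],[[-1,0,0.5],0],[[-1,0,0.5],0],[[0,0,0],0]]'
python3 -m jog '[[[-1,0,0],0],[[-1,0,0],0],[[-0.5,0,0],0],[[0,0,0],0],[[0,0,0],0]]'
python3 plan.py .5091 -.2545 .078 24.5 1
```

```text
t: 12.8
ee_pos: [0.512, -0.2604, 0.0764]
orientation: [1.709, 2.635, 0.001]
force: [-0.6, 1.6, 0.8]
opening: 0.663
t: 13.3
ee_pos: [0.513, -0.2627, 0.0762]
orientation: [1.709, 2.635, 0.001]
force: [0.2, 2.9, 3.7]
opening: 0.665
pos [ 0.513  -0.2627  0.0762] psi 24.07 q6 -59.8 t 13.3 open 0.665 F [0.2 2.9 3.7]
delta [-0.0039  0.0082  0.0018] dpsi 0.4 tilt 0.04
[[[9.1, -0.3, -1.8], -0.43]]
```

```bash

python3 -m jog '[[[-0.5,0,-0.7],0],[[-0.5,0,0],0],[[0,0,0],0],[[0,0,0],0],[[0,0,0],0]]'
python3 -m jog '[[[-0.5,0,0],0],[[-0.5,0,0],0],[[0,0,0],0],[[0,0,0],0],[[0,0,0],0]]'
python3 look.py a4
```

```text
t: 13.8
ee_pos: [0.5131, -0.2637, 0.0765]
orientation: [-1.71, -2.636, 0.0]
force: [1.1, 2.0, 0.3]
opening: 0.669
t: 14.3
ee_pos: [0.5134, -0.2646, 0.0765]
orientation: [-1.709, -2.636, 0.0]
force: [1.0, 2.5, 1.2]
opening: 0.661
scene washer_on_mid 0.77 s 0.0052 l 0.0006 z 0.0913
scene washer_on_hub 0.52 s 0.0141 l -0.0035 z 0.0951
tcp s 0.0244 l -0.0009 z 0.0766 t 14.8 F along,lat,z 1.4590992024274612 1.8715098845934652 0.00973411969052175
```

View pics/a4_scene.png

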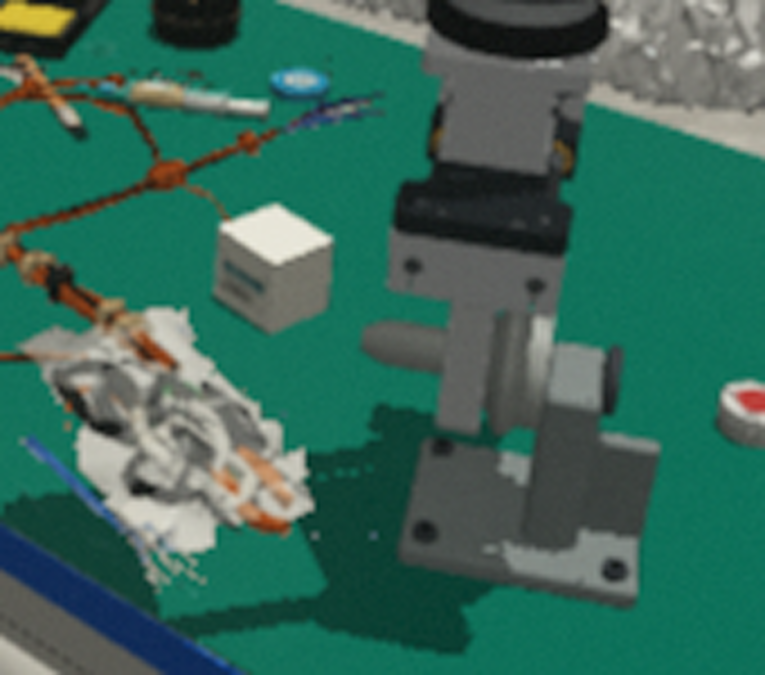

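```bash

python3 -m jog '[[[-0.5,0,0],0],[[-0.5,0,0],0],[[0,0,0],0],[[0,0,0],0],[[0,0,0],0]]'
python3 -m jog '[[[-0.5,0,0],0],[[-0.5,0,0],0],[[0,0,0],0],[[0,0,0],0],[[0,0,0],0]]'
python3 plan.py .5091 -.2545 .078 24.5 1
```

```text
t: 15.3
ee_pos: [0.5136, -0.265, 0.0766]
orientation: [-1.709, -2.635, -0.001]
force: [0.2, 4.6, 2.0]
opening: 0.663
t: 15.8
ee_pos: [0.5136, -0.265, 0.0766]
orientation: [-1.708, -2.633, -0.002]
force: [-2.0, 5.9, 4.1]
opening: 0.668
pos [ 0.5136 -0.265   0.0766] psi 24.08 q6 -60.0 t 15.8 open 0.668 F [-2.   5.9  4.1]
delta [-0.0045  0.0105  0.0014] dpsi 0.4 tilt 0.18
[[[11.5, 0.2, -1.4], -0.42]]
```

```bash

python3 -m jog '[[[0,0,0],0],[[0,0,0],0],[[0,0,0],0],[[0,0,0],0],[[0,0,0],0]]' 0
python3 -m jog '[[[0,0,-10],0],[[0,0,-20],0],[[0,0,-30],0],[[0,0,-40],0],[[0,0,-30],0]]'
python3 look.py a5
python3 plan.py .4957 .2425 .13 91.2 15
```

```text
t: 16.3
ee_pos: [0.5144, -0.2668, 0.0767]
orientation: [1.71, 2.635, -0.001]
force: [0.9, 0.3, -0.1]
opening: 0.994
t: 16.8
ee_pos: [0.515, -0.267, 0.2099]
orientation: [1.708, 2.633, -0.0]
force: [-0.2, -0.8, 0.2]
opening: 1.004
scene washer_a_mid 0.51 s 0.0267 l -0.0016 z 0.0941
scene washer_a_hub 0.63 s 0.0188 l -0.0004 z 0.0900
scene washer_on_mid 0.63 s 0.0040 l 0.0012 z 0.0944
scene washer_on_mid 0.48 s 0.3515 l 0.0249 z -0.0008
scene washer_on_hub 0.73 s 0.0135 l -0.0018 z 0.0933
top washer_a_mid 0.41 s 0.0261 l -0.0041 z 0.0945
top washer_a_hub 0.55 s 0.0118 l -0.0022 z 0.0911
top washer_on_mid 0.55 s 0.0053 l -0.0002 z 0.0947
top washer_on_hub 0.53 s 0.0187 l -0.0031 z 0.0937
tcp s 0.0232 l -0.0014 z 0.2049 t 17.3 F along,lat,z 0.7671711785436943 -0.43004389540218063 -0.8258980701101681
pos [ 0.5135 -0.2659  0.2049] psi 24.06 q6 -60.0 t 17.3 open 1.003 F [-0.7  0.5 -0.8]
delta [-0.0178  0.5084 -0.0749] dpsi 67.1 tilt 0.18
[[[31.4, 12.7, 5.0], -4.48], [[30.3, 15.1, 5.0], -4.48], [[29.1, 17.5, 5.0], -4.48], [[27.6, 19.7, 5.0], -4.48], [[26.0, 21.8, 5.0], -4.48]]
[[[24.2, 23.7, 5.0], -4.48], [[22.3, 25.6, 5.0], -4.48], [[20.2, 27.2, 5.0], -4.48], [[18.0, 28.7, 5.0], -4.48], [[15.7, 30.0, 5.0], -4.48]]
[[[13.4, 31.2, 5.0], -4.48], [[10.9, 32.1, 5.0], -4.48], [[8.3, 32.9, 5.0], -4.48], [[5.7, 33.4, 5.0], -4.48], [[3.1, 33.8, 5.0], -4.48]]
```

View pics/a5_scene.png

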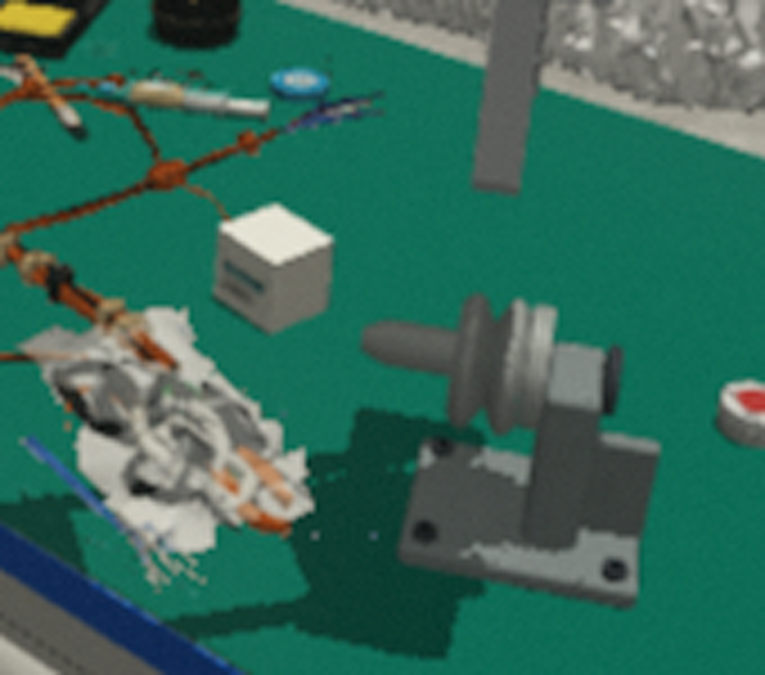

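```bash

python3 -m jog '[[[31.4,12.7,4],-4.48],[[30.3,15.1,4],-4.48],[[29.1,17.5,4],-4.48],[[27.6,19.7,4],-4.48],[[26,21.8,4],-4.48]]' >/dev/null
python3 -m jog '[[[24.2,23.7,4],-4.48],[[22.3,25.6,4],-4.48],[[20.2,27.2,4],-4.48],[[18,28.7,4],-4.48],[[15.7,30,4],-4.48]]' >/dev/null
python3 -m jog '[[[13.4,31.2,4],-4.48],[[10.9,32.1,4],-4.48],[[8.3,32.9,4],-4.48],[[5.7,33.4,4],-4.48],[[3.1,33.8,4],-4.48]]'
python3 -m jog '[[[0,0,2],0],[[0,0,3],0],[[0,0,3],0],[[0,0,2],0],[[0,0,0],0]]'
python3 - <<'E'
from h import *
f=eyes.grab_frame("scene");cv2.imwrite("pics/r1.png",cv2.resize(f["pixels"][110:220,130:240],None,fx=5,fy=5,interpolation=2))
W=cloud(f).reshape(-1,3)
for x0 in(.4535,.496):
    m=(abs(W[:,0]-x0)<.004)&(abs(W[:,1]-.243)<.04)&(W[:,2]>.046)&(W[:,2]<.08); print(x0,m.sum(),W[m].mean(0))
E
python3 plan.py .4957 .2425 .022 91.2 5
```

```text
t: 18.8
ee_pos: [0.4957, 0.2431, 0.1457]
orientation: [0.04, -3.14, 0.001]
force: [1.1, 0.4, -0.4]
opening: 1.0
t: 19.3
ee_pos: [0.4963, 0.2407, 0.1362]
orientation: [0.032, -3.141, 0.001]
force: [-0.1, -0.3, -0.8]
opening: 1.0
0.4535 76 [0.45151176 0.23119724 0.05925163]
0.496 41 [0.49426496 0.22657528 0.06161211]
pos [0.4964 0.2409 0.1365] psi 91.17 q6 -74.3 t 19.35 open 1.001 F [ 0.2 -0.4 -0.2]
delta [-0.0007  0.0016 -0.1145] dpsi 0.0 tilt 0.02
[[[0.1, 0.3, 22.9], -0.01], [[0.1, 0.3, 22.9], -0.01], [[0.1, 0.3, 22.9], -0.01], [[0.1, 0.3, 22.9], -0.01], [[0.1, 0.3, 22.9], -0.01]]
```

View pics/r1.png

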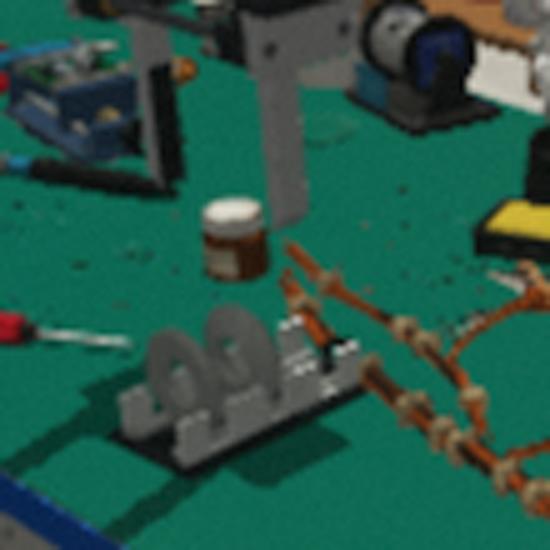

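```bash

python3 -m jog '[[[0.1,0.6,20],0],[[0.2,0.6,25],0],[[0.2,0.4,25],0],[[0.2,0,20],0],[[0,0,12],0]]'
python3 -m jog '[[[0,0,6],0],[[0,0,6],0],[[0,0,0],0],[[0,0,0],0],[[0,0,0],0]]'
python3 plan.py .4957 .2425 .022 91.2 5
```

```text
t: 19.85
ee_pos: [0.4947, 0.2426, 0.0331]
orientation: [0.033, -3.139, 0.001]
force: [-0.5, 0.2, 0.1]
opening: 1.0
t: 20.35
ee_pos: [0.4964, 0.2437, 0.0236]
orientation: [-0.035, 3.14, 0.001]
force: [0.3, 0.5, -0.1]
opening: 1.0
pos [0.4964 0.2437 0.0236] psi 91.27 q6 -74.1 t 20.35 open 1.0 F [ 0.3  0.5 -0.1]
delta [-0.0007 -0.0012 -0.0016] dpsi -0.1 tilt 0.11
[[[0.2, -0.2, 0.3], 0.01], [[0.2, -0.2, 0.3], 0.01], [[0.2, -0.2, 0.3], 0.01], [[0.2, -0.2, 0.3], 0.01], [[0.2, -0.2, 0.3], 0.01]]
```

```bash

python3 -m jog '[[[0.5,-0.5,0.5],0],[[0,0,0],0],[[0,0,0],0],[[0,0,0],0],[[0,0,0],0]]' 1
python3 -m jog '[[[0,0,0],0],[[0,0,0],0],[[0,0,0],0],[[0,0,0],0],[[0,0,0],0]]'
python3 -m jog '[[[0,0,-10],0],[[0,0,-20],0],[[0,0,-30],0],[[0,0,-40],0],[[0,0,-40],0]]'
python3 - <<'E'
from h import *
f=eyes.grab_frame("scene");cv2.imwrite("pics/g3.png",cv2.resize(f["pixels"][100:220,130:240],None,fx=5,fy=5,interpolation=2))
for th in["flat_washer_mid"]:
  for d in eyes.spot_point(th,f): print(d["p"],c2w(f,d["centre"]))
E
python3 plan.py .467 -.160 .19 24.5 15
```

```text
t: 20.85
ee_pos: [0.4952, 0.2424, 0.0223]
orientation: [-0.035, 3.141, -0.002]
force: [0.5, -1.9, 0.9]
opening: 0.665
t: 21.35
ee_pos: [0.4952, 0.2425, 0.0222]
orientation: [-0.035, 3.141, -0.001]
force: [-0.8, -4.9, 2.3]
opening: 0.662
t: 21.85
ee_pos: [0.494, 0.2437, 0.1632]
orientation: [0.035, -3.14, -0.002]
force: [0.6, -0.0, -1.1]
opening: 0.665
0.55 [0.45289538 0.24455681 0.04574355]
pos [0.4996 0.2455 0.1696] psi 91.29 q6 -74.1 t 21.95 open 0.666 F [ 0.6  1.5 -0.9]
delta [-0.0326 -0.4055  0.0204] dpsi -66.8 tilt 0.82
[[[2.8, -27.0, -1.4], 4.45], [[0.7, -27.1, -1.4], 4.45], [[-1.4, -27.1, -1.4], 4.45], [[-3.5, -26.9, -1.4], 4.45], [[-5.6, -26.5, -1.4], 4.45]]
[[[-7.6, -26.0, -1.4], 4.45], [[-9.6, -25.3, -1.4], 4.45], [[-11.6, -24.5, -1.4], 4.45], [[-13.5, -23.5, -1.4], 4.45], [[-15.2, -22.4, -1.4], 4.45]]
[[[-16.9, -21.2, -1.4], 4.45], [[-18.5, -19.8, -1.4], 4.45], [[-20.0, -18.3, -1.4], 4.45], [[-21.4, -16.7, -1.4], 4.45], [[-22.6, -15.0, -1.4], 4.45]]
```

View pics/g3.png

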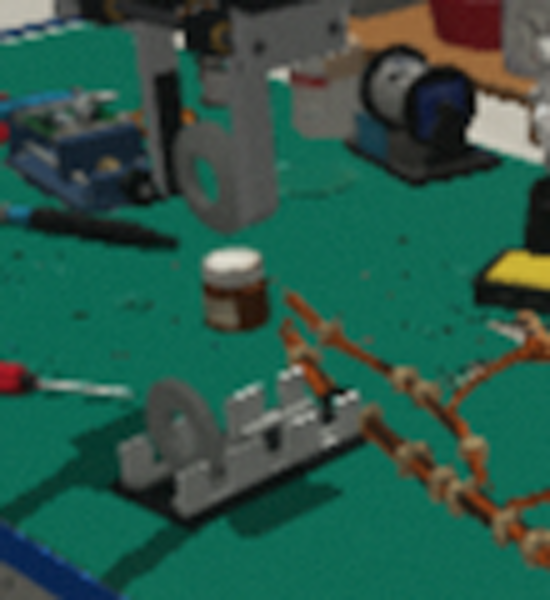

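```bash

python3 -m jog '[[[2.8,-27,-1.4],4.45],[[0.7,-27,-1.4],4.45],[[-1.4,-27,-1.4],4.45],[[-3.5,-26.9,-1.4],4.45],[[-5.6,-26.5,-1.4],4.45]]' >/dev/null
python3 -m jog '[[[-7.6,-26,-1.4],4.45],[[-9.6,-25.3,-1.4],4.45],[[-11.6,-24.5,-1.4],4.45],[[-13.5,-23.5,-1.4],4.45],[[-15.2,-22.4,-1.4],4.45]]' >/dev/null
python3 -m jog '[[[-16.9,-21.2,-1.4],4.45],[[-18.5,-19.8,-1.4],4.45],[[-20,-18.3,-1.4],4.45],[[-21.4,-16.7,-1.4],4.45],[[-22.6,-15,-1.4],4.45]]'
python3 plan.py .467 -.160 .078 24.5 5
```

```text
t: 23.45
ee_pos: [0.4619, -0.1621, 0.1823]
orientation: [-1.702, -2.639, -0.002]
force: [0.3, -0.4, -1.7]
opening: 0.665
pos [ 0.4619 -0.1621  0.1823] psi 24.34 q6 -53.9 t 23.45 open 0.665 F [ 0.3 -0.4 -1.7]
delta [ 0.0051  0.0021 -0.1043] dpsi 0.2 tilt 0.13
[[[-0.0, 1.1, 20.9], -0.03], [[-0.0, 1.1, 20.9], -0.03], [[-0.0, 1.1, 20.9], -0.03], [[-0.0, 1.1, 20.9], -0.03], [[-0.0, 1.1, 20.9], -0.03]]
```

```bash

python3 -m jog '[[[-0.1,1.5,20],0],[[-0.1,1.5,26],0],[[-0.1,1.4,26],0],[[-0.1,1,20],0],[[0,0,13],0]]'
python3 -m jog '[[[0,0,0],0],[[0,0,0],0],[[0,0,0],0],[[0,0,0],0],[[0,0,0],0]]'
python3 look.py b1
```

```text
t: 23.95
ee_pos: [0.466, -0.1588, 0.0756]
orientation: [-1.697, -2.639, -0.001]
force: [-0.7, -0.5, -1.5]
opening: 0.666
t: 24.45
ee_pos: [0.4682, -0.1606, 0.0791]
orientation: [1.698, 2.641, 0.0]
force: [-0.2, 0.7, -1.5]
opening: 0.667
scene washer_a_mid 0.32 s 0.1409 l 0.0035 z 0.0962
scene washer_a_hub 0.72 s 0.0169 l 0.0002 z 0.0913
scene washer_on_mid 0.5 s 0.0042 l 0.0027 z 0.0885
scene washer_on_hub 0.76 s 0.0115 l -0.0039 z 0.0952
top washer_a_mid 0.61 s 0.0237 l 0.0009 z 0.0945
top washer_a_hub 0.4 s 0.0125 l 0.0002 z 0.0911
top washer_on_mid 0.5 s 0.0072 l -0.0038 z 0.0926
top washer_on_hub 0.52 s 0.0153 l 0.0012 z 0.0956
tcp s 0.1384 l 0.0005 z 0.0781 t 24.95 F along,lat,z -0.36196197256928103 0.46576218766826083 -1.8159681927702473
```

View pics/b1_scene.png

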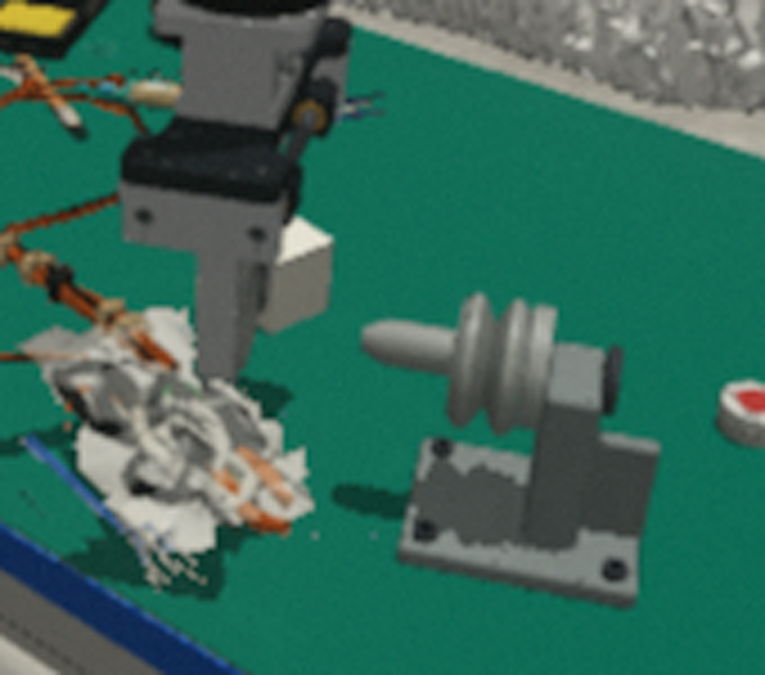

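```bash

python3 -m jog '[[[-8,-0.3,0.5],0],[[-10,-0.3,0.5],0],[[-10,0,0],0],[[-8,0,0],0],[[-6,0,0],0]]'
python3 -m jog '[[[-4,0,0],0],[[-4,0,0],0],[[-4,0,0],0],[[-4,0,0],0],[[-4,0,0],0]]'
python3 -m jog '[[[-4,0,0],0],[[-4,0,0],0],[[-3,0,0],0],[[-2,0,0],0],[[0,0,0],0]]'
python3 look.py b2
```

```text
t: 25.45
ee_pos: [0.4849, -0.2, 0.0772]
orientation: [1.7, 2.641, -0.0]
force: [-0.3, 0.6, -2.3]
opening: 0.665
t: 25.95
ee_pos: [0.4927, -0.2171, 0.0771]
orientation: [-1.699, -2.643, 0.0]
force: [0.8, 0.7, -1.1]
opening: 0.668
t: 26.45
ee_pos: [0.4982, -0.2291, 0.0772]
orientation: [1.699, 2.642, 0.0]
force: [-0.0, 0.6, -1.7]
opening: 0.667
scene washer_a_mid 0.68 s 0.0274 l -0.0033 z 0.0922
scene washer_a_hub 0.75 s 0.0167 l -0.0002 z 0.0932
scene washer_on_mid 0.51 s 0.0051 l -0.0017 z 0.0935
scene washer_on_hub 0.52 s 0.0155 l -0.0024 z 0.0958
tcp s 0.0634 l -0.0001 z 0.0771 t 26.95 F along,lat,z 0.6510962961965053 0.4210081842543454 -1.236639466611823
```

View pics/b2_scene.png

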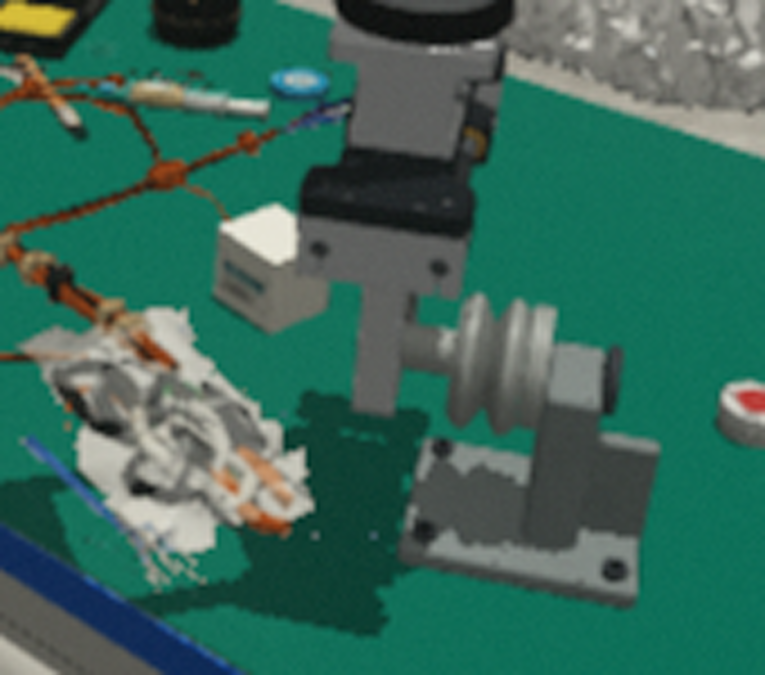

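```bash

python3 -m jog '[[[-4,0,0],0],[[-4,0,0],0],[[-4,0,0.4],0],[[-4,0,0.4],0],[[-2,0,0.4],0]]'
python3 -m jog '[[[-1,0,0.4],0],[[-1,0,0],0],[[-1,0,0],0],[[-0.5,0,0],0],[[0,0,0],0]]'
python3 look.py b3
```

```text
t: 27.45
ee_pos: [0.5058, -0.2458, 0.0759]
orientation: [1.699, 2.642, -0.0]
force: [0.3, -0.2, -1.4]
opening: 0.661
t: 27.95
ee_pos: [0.507, -0.2484, 0.0756]
orientation: [1.699, 2.642, -0.0]
force: [-0.6, 0.5, -1.8]
opening: 0.663
scene washer_a_mid 0.67 s 0.0254 l 0.0001 z 0.0949
scene washer_a_hub 0.75 s 0.0207 l -0.0030 z 0.0907
scene washer_a_hub 0.64 s 0.0752 l -0.0034 z 0.0958
scene washer_on_mid 0.56 s 0.0063 l 0.0000 z 0.0915
scene washer_on_mid 0.2 s 0.0753 l -0.0026 z 0.0974
scene washer_on_hub 0.62 s 0.0160 l -0.0008 z 0.0958
tcp s 0.0418 l -0.0001 z 0.0756 t 28.45 F along,lat,z 0.6941572083920586 -0.19863948271264886 -0.7161701550731285
```

View pics/b3_scene.png

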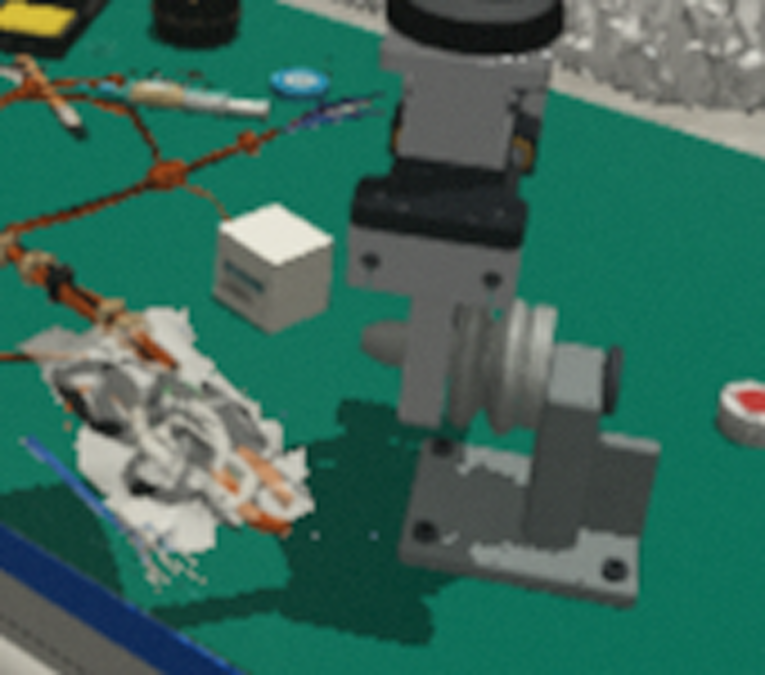

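Near contact (expected around s = 0.038–0.039); pushing in half-millimetre steps.

```bash

python3 -m jog '[[[-0.5,0,0],0],[[-0.5,0,0],0],[[-0.5,0,0],0],[[-0.5,0,0],0],[[0,0,0],0]]'
python3 -m jog '[[[-0.5,0,0],0],[[-0.5,0,0],0],[[-0.5,0,0],0],[[0,0,0],0],[[0,0,0],0]]'
python3 plan.py .5091 -.2545 .078 24.5 1
```

```text
t: 28.95
ee_pos: [0.5078, -0.2503, 0.0756]
orientation: [1.699, 2.642, -0.0]
force: [1.1, 0.2, -1.6]
opening: 0.667
t: 29.45
ee_pos: [0.5082, -0.2512, 0.0754]
orientation: [-1.699, -2.642, -0.0]
force: [-0.7, 2.0, -2.1]
opening: 0.662
pos [ 0.5082 -0.2512  0.0754] psi 24.51 q6 -59.6 t 29.45 open 0.662 F [-0.7  2.  -2.1]
delta [ 0.0009 -0.0033  0.0026] dpsi -0.0 tilt 0.05
[[[-3.4, -0.5, -2.6], 0.01]]
```

```bash

python3 -m jog '[[[-0.5,0,0],0],[[-0.5,0,0],0],[[0,0,0],0],[[0,0,0],0],[[0,0,0],0]]'
python3 -m jog '[[[-0.5,0,0],0],[[-0.5,0,0],0],[[0,0,0],0],[[0,0,0],0],[[0,0,0],0]]'
python3 plan.py .5091 -.2545 .078 24.5 1
```

```text
t: 29.95
ee_pos: [0.5082, -0.2513, 0.0753]
orientation: [-1.698, -2.64, -0.002]
force: [-2.5, 5.4, 1.0]
opening: 0.665
t: 30.45
ee_pos: [0.5082, -0.2513, 0.0753]
orientation: [-1.697, -2.639, -0.003]
force: [-2.7, 5.7, 1.9]
opening: 0.661
pos [ 0.5082 -0.2513  0.0753] psi 24.51 q6 -59.7 t 30.45 open 0.661 F [-2.7  5.7  1.9]
delta [ 0.0009 -0.0032  0.0027] dpsi -0.0 tilt 0.27
[[[-3.3, -0.5, -2.7], 0.01]]
```

```bash

python3 -m jog '[[[0.5,0,0],0],[[0.5,0,0],0],[[0,0,0],0],[[0,0,0],0],[[0,0,0],0]]' 0
python3 -m jog '[[[0,0,-10],0],[[0,0,-20],0],[[0,0,-30],0],[[0,0,-40],0],[[0,0,-30],0]]'
python3 -m jog '[[[40,0,0],0],[[40,0,0],0],[[40,0,0],0],[[40,0,0],0],[[30,0,0],0]]'
python3 -m jog '[[[0,0,0],0],[[0,0,0],0],[[0,0,0],0],[[0,0,0],0],[[0,0,0],0]]'
python3 look.py c1
python3 - <<'E'
from h import *
from fit import *
np.set_printoptions(suppress=True,precision=4)
for n in("top","scene"):
    W=np.load(f"pics/c1_{n}.npz")["W"].reshape(-1,3)
    a=np.radians(24.5);D=np.array([-np.sin(a),np.cos(a)]);N=np.array([np.cos(a),np.sin(a)])
    q=W[:,:2]-[.5244,-.2864];s=q@D;l=q@N
    for c in np.arange(-.006,.06,.002):
        k=(s>=c)&(s<c+.002)&(abs(l)<.045)&(W[:,2]>.05)&(W[:,2]<.14)
        if k.sum()>2: 
            zz=np.sort(W[k,2]); print(n,"%.3f"%c,k.sum(),"z95 %.4f"%np.percentile(W[k,2],95),"l %.4f %.4f"%(l[k].min(),l[k].max()))
f=eyes.grab_frame("scene");g=eyes.grab_frame("top")
for fr in(f,g):
  for th in["flat_washer_mid","carton","tape_roll","tin"]:
    for d in eyes.spot_point(th,fr)[:2]: print(th,round(d["p"],2),c2w(fr,d["centre"]).round(4))
E
```

```text
t: 30.95
ee_pos: [0.5091, -0.2529, 0.0757]
orientation: [1.699, 2.642, -0.0]
force: [0.4, -0.1, -0.5]
opening: 0.998
t: 31.45
ee_pos: [0.5095, -0.253, 0.2088]
orientation: [1.698, 2.64, -0.0]
force: [0.2, -0.2, 0.4]
opening: 0.998
t: 31.95
ee_pos: [0.429, -0.0779, 0.2063]
orientation: [1.698, 2.642, 0.001]
force: [0.2, 0.5, -0.6]
opening: 0.999
t: 32.45
ee_pos: [0.4303, -0.0804, 0.2055]
orientation: [-1.701, -2.641, 0.0]
force: [-0.5, -0.1, -0.7]
opening: 1.003
scene washer_a_mid 0.63 s 0.0246 l -0.0021 z 0.0935
scene washer_a_hub 0.8 s 0.0195 l -0.0022 z 0.0943
scene washer_on_mid 0.78 s 0.0050 l 0.0002 z 0.0952
scene washer_on_hub 0.67 s -0.0014 l 0.0015 z 0.0960
scene washer_on_hub 0.55 s 0.0155 l -0.0028 z 0.0954
top washer_a_mid 0.46 s 0.0239 l -0.0011 z 0.0920
top washer_a_hub 0.71 s 0.0088 l -0.0032 z 0.0941
top washer_a_hub 0.62 s -0.0032 l 0.0007 z 0.0946
top washer_on_mid 0.5 s 0.0049 l -0.0014 z 0.0942
top washer_on_hub 0.48 s 0.0186 l -0.0008 z 0.0945
tcp s 0.2274 l -0.0001 z 0.2055 t 32.95 F along,lat,z -1.0660461788753135 0.26229692644105146 -0.20174146677605329
top -0.
[... 2571 characters left out ...]
064 l -0.0138 0.0022
scene 0.052 10 z95 0.1066 l -0.0136 0.0034
scene 0.054 10 z95 0.1057 l -0.0113 0.0017
scene 0.056 10 z95 0.1058 l -0.0124 0.0006
scene 0.058 10 z95 0.1061 l -0.0135 -0.0005
flat_washer_mid 0.74 [ 0.6038 -0.0825 -0.0009]
flat_washer_mid 0.66 [ 0.5096 -0.2627  0.095 ]
carton 0.64 [ 0.6053 -0.0822 -0.0001]
carton 0.15 [0.4927 0.243  0.0417]
tape_roll 0.71 [ 0.4013  0.0424 -0.0015]
tape_roll 0.62 [ 0.5135 -0.2619  0.0917]
tin 0.5 [ 0.5095 -0.2625  0.0919]
tin 0.45 [ 0.6845 -0.3501  0.0051]
flat_washer_mid 0.56 [0.4494 0.2387 0.0396]
carton 0.7 [ 0.6081 -0.0843 -0.0013]
tape_roll 0.56 [0.4    0.0429 0.0015]
tin 0.56 [ 0.5042 -0.2509  0.0923]
tin 0.52 [ 0.6793 -0.3485 -0.0042]
```

View pics/c1_scene.png

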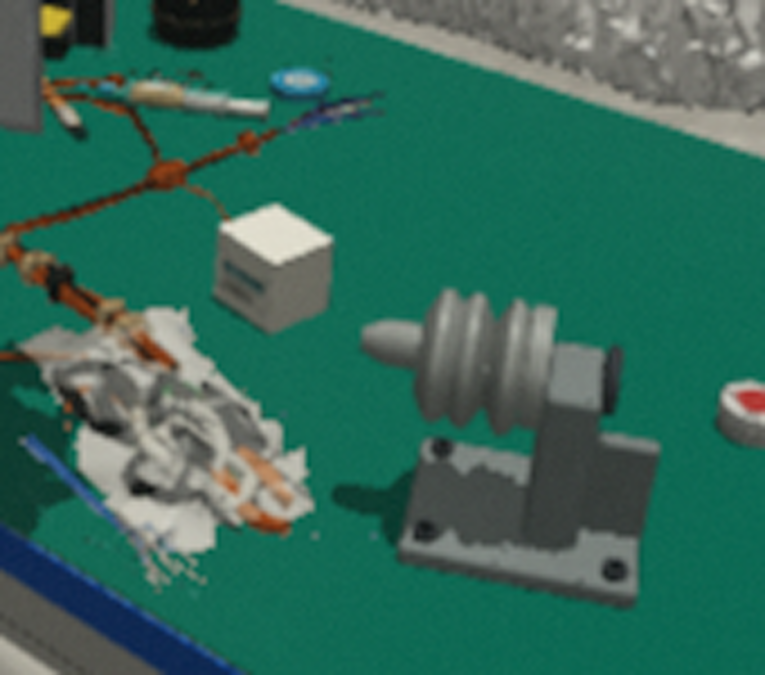

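View pics/c1_top.png

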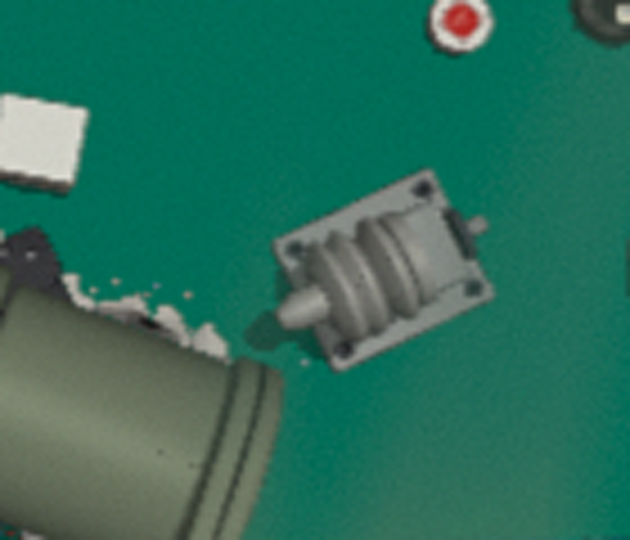

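```bash
python3 -c "
from bench import hand_in
print(hand_in())"
```

```text
the job is handed in; nothing more can be done
None
```

I slid both conical washers onto the arbor, the first dome inwards and the second dome outwards. Each was pushed to firm contact at about 6 N and released. The arm was then backed well clear and the job handed in at about 33 s, against the 54 s limit; it gives no verdict.

**Pack:** the last pictures show all three washers straight on the arbor, facing alternate ways. The depth profile from both cameras puts their mids at about 7, 25 and 38–39 mm from the shoulder. The dome ends are at about 16, 16 and 48–49 mm. All of these are within the ±4.5 mm limits.

**Other things on the bench:** the carton and tape roll read within about 5 mm of their starting positions.

**Checks that disagreed:**
- **Network misreports:** some network readings conflicted with the pictures and I set them aside. One put the flat washer at the carton and on the pack, and another put the tin and tape roll on the pack.
- **Flat washer:** the top view still found it in its slot, about 5 mm from where it started, which is within network noise.
- **Tin:** its best-scored reading in each view was on the pack. The second-best readings were within about 5 mm of its starting position.

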